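# Press a casting down and slide it home under the leaf springs

## Robot

A 6-joint arm with a two-finger parallel gripper is mounted at the origin on the work surface. World frame = base frame: x ahead of the robot, y to its left, z up, the work surface at z = 0. Lengths are in m, angles in rad, forces in N, time in s.
With the tool pointing down it reaches from about 0.25 to 0.775 m from the base axis. Payload 4 kg.
Tool frame: the origin (TCP) lies on the centre line of the jaws, within the pads' length; the fingertips stand manip.tcp_to_tips ahead of it and the grasp point (between the pads) lies 5 mm behind it (manip.tcp_to_tips is the distance from the TCP to the fingertips, in m); z points along the fingers, y is the line along which they close (so a half turn about z gives the same grasp; the last joint's range is limited). The gripper opens to 94 mm and grips with 3 to 60 N. Pads are 16 mm wide; open, the fingers measure 119 mm over their backs; the gripper's body (75 mm by 177 mm) begins 78 mm behind the grasp point.
Start: joints at [1.218, 0.087, 1.371, -0, 1.684, -0.103], TCP at [0.136, 0.533, 0.22] pointing down, gripper open.
Joint ranges: [-3.1, 3.1], [-0.76, 2.03], [0.27, 2.55], [-1.08, 4.22], [0.17, 2.65], [-2.57, 2.57]. Speed limits (rad/s): [2.79, 2.79, 3.14, 3.14, 3.14, 3.14].

## Interface

Orientations are given as [roll, pitch, yaw] about the fixed x, y, z axes, in that order (R = Rz(yaw) Ry(pitch) Rx(roll)).
In Python, from rig import manip, eyes gives the robot as it stands.
- The arm moves only by the tool jog_arm, never from a script. Its argument "increments" is a list of rows, each a list of 5 numbers: the closure in counts, from 0 (fully open) to 255 (shut), then the shift along the tool's x, y, z in m, then the turn about the tool's z in degrees. In form: [[claw, x, y, z, spin], ...]. A call has 1 to 20 rows; each row shifts and turns the commanded pose from where the row before left it, along the tool's axes as they then stand; what a row does not reach is not made up. A row lasts 1/8 s, in which the tool goes at most 62.5 mm and 10.7 degrees, less where a joint would pass 70% of its speed; a pose out of reach is approached as far as the arm can. A call with a gripper value outside its range is refused whole. The fingers move at their own pace and stop on an object; "grip_force" is the grip in N (left out, the last holds). Time passes only in rows, so rows that do not move let the fingers close. It gives the time, the measured TCP pose, the force, the opening and the grip force at its end, in the units of the state.
- manip.sense(): the state, without advancing time (a new reading comes with each control period).
- eyes.get_image(name): name is "side" or "top"; returns the picture (384x512x3 uint8, red, green, blue); there is no depth.
- eyes.camera_params(name): a dict with "fx", "fy", "cx", "cy" (pixels), "R" (3x3) and "t" (3): a world point X has camera coordinates R X + t. Camera axes: x right, y down, z forward; pixel columns grow to the right and rows downward; lengths in m; the calibration is good to about 2 mm. A picture is of the moment at which its call begins. camera_params takes no time and is no camera call.
- manip.finish_job(): hands the job in; it is judged then, once.
The state is a dict: "time": time; "joints": joint angles; "dq": joint speeds; "effort": joint torques, N m; "position": TCP position; "orientation": TCP orientation; "ft_force": force on the tool from outside, world axes, zero at the start; "moment": the same for the moment, N m; "width": finger opening in m; "gripper_force": force on a finger pad.
Only numpy, scipy, OpenCV 4.12 (cv2) and the standard library are available. Lean on these libraries where they do the work, as an engineer would, in place of code of your own. Each camera call takes 0.05 s, during which the arm holds its last target. There are 200 camera calls.

## Task

In the slide fixture, put the fingertips on the black casting with the round collar, press it down hard on its sprung plate and, keeping it pressed, slide it through the gate and under the two leaf springs until it is fully home against the end stops and the sprung plate has come up again behind it. Only press and push it, do not lift it, then take the hand away. Leave everything else on the bench where it lies.

Things in the scene. Friction and masses are not known exactly. Their poses are not given: they have to be found in the camera images.
- fixture: Fixed slide fixture of bare aluminium and steel. Origin on the bench under the gate's front face, on the lane's centre line; x is the way the casting must be slid, y to the left of that, z up. The bed's top is 25 mm above the bench, 150 mm wide, from x = -130 to +76. Two side rails, 22 mm high above the bed, leave a lane 117 mm wide.
- gate (a point): Point on the bed's top, on the centre line, at the front of the gate. The gate is two fixed steel jaws with blunt faces, one over each edge of the lane, 14 mm long: underside 10.5 mm above the bed, top 26 mm, 72 mm free between them. The raised casting strikes them; pressed onto the bed its plate passes under, its collar between. A leaf spring hangs behind each.
- stop (a point): Point on the bed's top, on the centre line, at the face of the two end stops (20 mm high), 62 mm past the gate's front. When home the casting's front edge is against them and its centre 20 mm past the gate's front.
- casting: The part to move: black cast plate, 84 mm along its x, 112 mm wide, 8 mm thick, about 0.6 kg, with a round collar on its rear half. Origin: centre of the underside; x is the way to slide, as the fixture's (within 0.03 rad). It starts in the lane with its centre 65 to 90 mm before the gate's front, on the raised sprung plate, its underside 8 mm above the bed.
- collar_floor (a point): Centre of the floor inside the casting's collar, 8 mm above the underside and 12 mm behind its centre. The collar is an open ring, outside diameter 60 mm, bore 50 mm, 16 mm high above this floor: shut fingertips can stand in it, press down on the floor and push against its wall.
- lifter (a joint): Sprung plate in the bed under the casting's start, 60 mm wide, from 115 to 30 mm before the gate's front. 0 = up, 8 mm above the bed; grows as pressed, m; 0.008 = level with the bed. Pushes up 9 N when up, 12 N when level: 7 N on the casting holds it down at first, some 12 to 20 N is needed near the end. It jumps up behind the casting when its rear edge is past; let go before, it lifts the casting.
- leaf_left (a joint): Steel leaf spring behind the gate's left jaw, hinged 22 mm above the bed at the jaw's back, slanting down along the lane to a toe about 35 mm farther on, 3 mm above the bed. 0 = at rest, rad, grows as the toe is lifted; about 0.12 when the casting's plate lies under it. Presses with some 2 to 4 N.
- leaf_right (a joint): The same leaf spring behind the right jaw.
- handwheel: a loose black spoked handwheel, 100 mm across, lying beside the fixture; origin at the centre of its underside. Not to be disturbed.
- collar: a loose black ring 56 mm across and 22 mm high, beside the fixture; origin at the centre of its underside. Not to be disturbed.
- plug: a loose black flanged plug 40 mm across, 36 mm high, past the fixture's far end; origin at the centre of its underside. Not to be disturbed.
- yoke: a loose black U-shaped yoke about 65 x 60 x 20 mm, beside the fixture; origin at the centre of its underside. Not to be disturbed.
- spanner: a loose steel spanner 180 mm long, off to the robot's right; origin at about its middle, on the bench. Not to be disturbed.
- cup_casting: a loose black cup casting 84 mm across, 65 mm high, off to the robot's left; origin at the centre of its underside. Not to be disturbed.
- wire_brush: a loose brush 200 mm long, off to the robot's left; origin at about its middle, on the bench. Not to be disturbed.
Not all that is in view belongs to the job. Leave any purple or yellow look-alike of the casting alone.

How it is judged:
By the outcome, as a careful person would: the job done as asked, in the order asked, and still so for the second after the job is handed in, with the robot touching nothing.
It also fails if it takes over 53 s, if anything falls off the work surface, if the arm or the gripper's body presses on something with over 40 N, if the wrist force passes 120 N, or if a joint passes its speed limit or range.

## Working session

There is one attempt and no reset: what is moved stays moved. The work goes in short steps, Python scripts to look and compute and a tool call to move; the robot and the scene stay as the last step left them, time stands still between calls to the robot, and variables do not carry over. Pictures are saved under pics/ and viewed, at most 10 in all, crops included, and the job is handed in when it is done.

Besides the shell and the picture viewer there is one more tool, called after ">>>" as name([rows], argument=value, ...), one row to a line, values as JSON. jog_arm: Moves the arm, as the interface text tells. Its arguments: {"type":"object","properties":{"increments":{"type":"array","items":{"type":"array","items":{"type":"number"}}},"grip_force":{"type":"number"}},"required":["increments"]}

```bash
mkdir -p pics; cat > h.py <<'E'
import numpy as np, cv2
from rig import manip, eyes
def snap(n,f,crop=None,s=1):
    im=eyes.get_image(n)[:,:,::-1]
    cv2.imwrite('pics/%s_full.png'%f,im)
    if crop: 
        a,b,c,d=crop; im=im[b:d,a:c]
    if s!=1: im=cv2.resize(im,None,fx=s,fy=s,interpolation=cv2.INTER_CUBIC)
    cv2.imwrite('pics/%s.png'%f,im)
def ray(n,u,v,z):
    p=eyes.camera_params(n);R=np.array(p['R']);t=np.array(p['t'])
    C=-R.T@t; d=R.T@np.array([(u-p['cx'])/p['fx'],(v-p['cy'])/p['fy'],1])
    return C+d*(z-C[2])/d[2]
def proj(n,X):
    p=eyes.camera_params(n);c=np.array(p['R'])@np.array(X)+np.array(p['t'])
    return np.array([p['fx']*c[0]/c[2]+p['cx'],p['fy']*c[1]/c[2]+p['cy']])
E
python3 - <<'E'
from h import *
a=eyes.get_image('top')[:,:,::-1];b=eyes.get_image('side')[:,:,::-1]
cv2.imwrite('pics/top0.png',a);cv2.imwrite('pics/side0.png',b)
cv2.imwrite('pics/t0.png',cv2.resize(a,(800,600),interpolation=cv2.INTER_CUBIC))
s=manip.sense();print(s['position'],s['orientation'],s['ft_force'],s['time'],manip.tcp_to_tips)
for n in('top','side'):
  p=eyes.camera_params(n);print(n,p['fx'],-np.array(p['R']).T@np.array(p['t']))
E
```

```text
[0.1358215  0.53249665 0.21842143] [-3.13963916e+00 -2.01455393e-04  2.89175924e+00] [-0.4964443   0.0637797   0.40097419] 0.1 0.014
top 411.45903860438193 [0.28494514 0.00751078 1.35682791]
side 347.68083844191824 [ 0.32611075 -0.73907661  0.65642889]
```

View pics/t0.png

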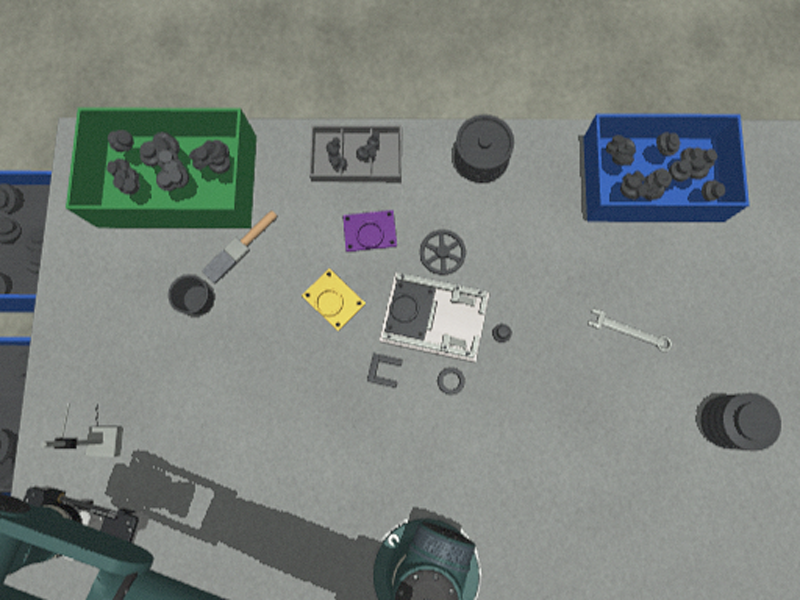

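View pics/side0.png

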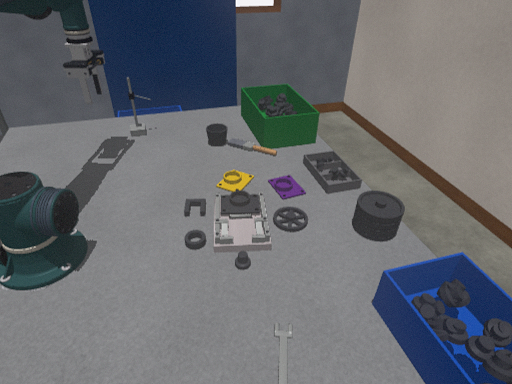

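The top view shows the fixture around (435,317) of the 800 px picture. The casting sits at its left end with the collar near (406,308), and slides to the right (world -y). I'll enlarge it.

```bash
python3 - <<'E'
import cv2
a=cv2.imread('pics/top0.png')[170:235,238:320];cv2.imwrite('pics/tc.png',cv2.resize(a,None,fx=9,fy=9,interpolation=cv2.INTER_CUBIC))
a=cv2.imread('pics/side0.png')[180:260,200:285];cv2.imwrite('pics/sc.png',cv2.resize(a,None,fx=7,fy=7,interpolation=cv2.INTER_CUBIC))
E
```

```text
(no output)
```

View pics/tc.png

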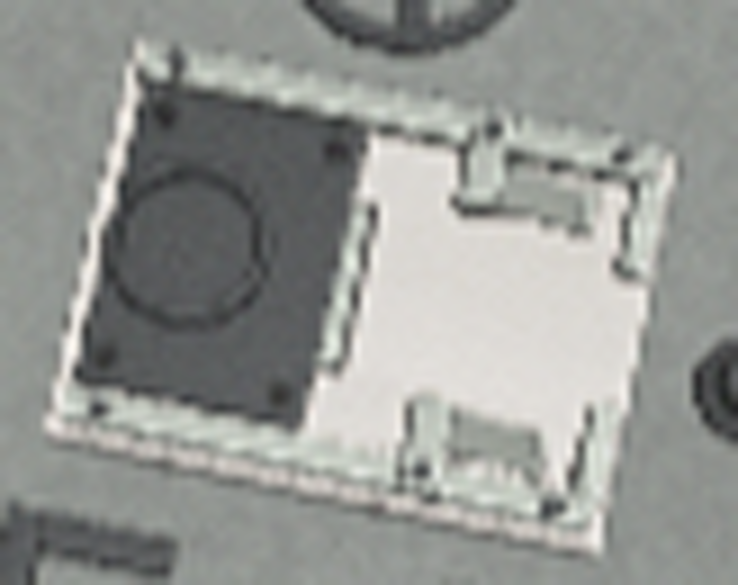

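View pics/sc.png

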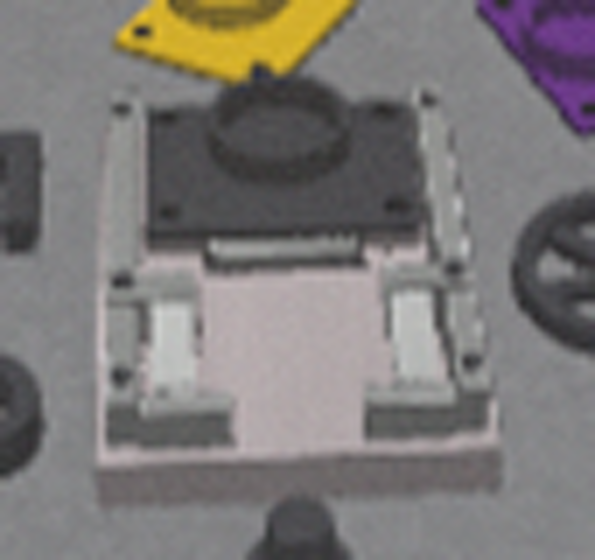

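```bash
python3 - <<'E'
from h import *
def T(U,V,z): return ray('top',238+(U+.5)/9-.5,170+(V+.5)/9-.5,z)
def S(U,V,z): return ray('side',200+(U+.5)/7-.5,180+(V+.5)/7-.5,z)
c=T(186,249,.057);print('collar top',c,'side',S(280,119,.057))
q=[T(*p,.041) for p in((140,83),(368,135),(302,430),(78,380))]
q=np.array(q);print(q.round(4));print('cent',q.mean(0),[np.linalg.norm(q[i]-q[i-1]).round(4) for i in range(4)])
a=lambda p,r:np.degrees(np.arctan2(*(p-r)[1::-1]))
print('yaw plate',a(q[1],q[0]),a(q[2],q[3]),a(q[0],q[3])-90,a(q[1],q[2])-90)
b0,b1=T(48,435,.025),T(600,550,.025);print('bed',b0,b1,np.linalg.norm(b1-b0),a(b1,b0))
r0,r1=T(138,42,.047),T(675,150,.047);print('rail L',r0,r1,np.linalg.norm(r1-r0),a(r1,r0))
# side view: bed front edge
s0,s1=S(98,465,.025),S(500,458,.025);print('bed end side',s0,s1,np.linalg.norm(s1-s0),a(s1,s0)-90)
print('jaws front top L',T(470,140,.051),'R',T(410,400,.051))
E
```

```text
collar top [0.52353743 0.04769329 0.057     ] side [0.52640148 0.04103218 0.057     ]
[[ 0.5879  0.0657  0.041 ]
 [ 0.569  -0.0175  0.041 ]
 [ 0.4609  0.0059  0.041 ]
 [ 0.4784  0.0864  0.041 ]]
cent [0.52406087 0.03513094 0.041     ] [np.float64(0.1114), np.float64(0.0853), np.float64(0.1106), np.float64(0.0824)]
yaw plate -102.80789885698921 -102.28855163779114 -100.71125309789186 -102.20092016555864
bed [0.46061279 0.09787239 0.025     ] [ 0.42032439 -0.10148635  0.025     ] 0.2033889410987524 -101.42502629731737
rail L [0.601811  0.0663685 0.047    ] [ 0.56281213 -0.12820624  0.047     ] 0.19844455030086952 -101.33369269551481
bed end side [ 0.4198824  -0.10393433  0.025     ] [ 0.56217737 -0.13955284  0.025     ] 0.14668516365114748 -104.05320826382581
jaws front top L [ 0.56520969 -0.05403275  0.051     ] R [ 0.47056401 -0.03240995  0.051     ]
```

>>> jog_arm([
  [255,0,0,0,9.73],
  [255,0,0,0,9.73],
  [255,0,0,0,9.73],
  [255,0,0,0,9.73],
  [255,0,0,0,9.73],
  [255,0,0,0,9.73],
  [255,0,0,0,9.73],
  [255,0,0,0,9.73],
  [255,0,0,0,9.73],
  [255,-0.036,0.0438,0,0],
  [255,-0.036,0.0438,0,0],
  [255,-0.036,0.0438,0,0],
  [255,-0.036,0.0438,0,0],
  [255,-0.036,0.0438,0,0],
  [255,-0.036,0.0438,0,0],
  [255,-0.036,0.0438,0,0],
  [255,-0.036,0.0438,0,0],
  [255,-0.036,0.0438,0,0],
  [255,-0.036,0.0438,0,0],
  [255,-0.036,0.0438,0,0],
], grip_force=20)

```text
time: 2.6
position: [0.5266, 0.0446, 0.219]
orientation: [-3.141, -0.0, 1.363]
ft_force: [-0.8, -0.2, -0.0]
width: 0.0004
gripper_force: 0.0
```

>>> jog_arm([
  [255,0,0,0.034,0],
  [255,0,0,0.034,0],
  [255,0,0,0.034,0],
  [255,0,0,0.034,0],
  [255,0,0,0,0],
])

```text
time: 3.22
position: [0.523, 0.0463, 0.0798]
orientation: [-3.133, 0.001, 1.363]
ft_force: [-0.2, -0.3, 0.5]
width: 0.0005
gripper_force: 0.0
```

```bash
python3 - <<'E'
from h import *
snap('side','s1',(190,130,290,250),5)
s=manip.sense();print(s['position'],s['ft_force'])
p=s['position'];t=[p[0],p[1],p[2]-.014]
u=proj('side',t);print('tip px in crop',(u-[190,130]+.5)*5)
for X in([.525,.046,.057],[.525,.046,.041]): print((proj('side',X)-[190,130]+.5)*5)
E
```

```text
[0.52479178 0.04627096 0.08224863] [-0.63214871  0.69683323  1.09175963]
tip px in crop [245.22215772 314.86519967]
[245.84182089 330.79168185]
[246.05297111 352.79022685]
```

View pics/s1.png

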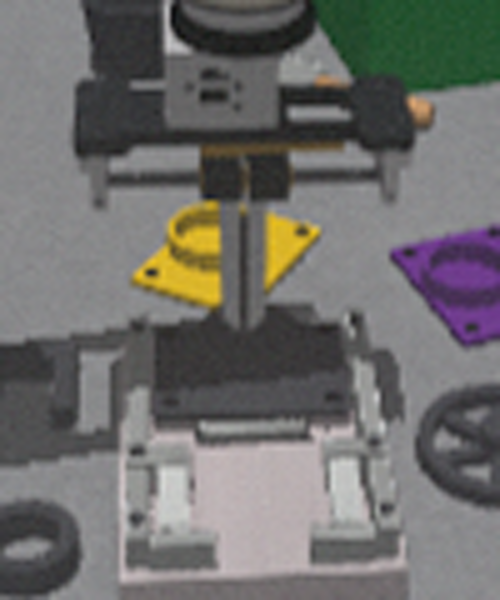

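The tips (at about (245,325) in the crop) stand above the collar, whose centre is near (250,333), so they're inside the bore. Now I'll lower them.

>>> jog_arm([
  [255,0,0,0.008,0],
  [255,0,0,0.008,0],
  [255,0,0,0.006,0],
  [255,0,0,0,0],
  [255,0,0,0,0],
])

```text
time: 3.9
position: [0.5261, 0.0462, 0.0617]
orientation: [3.141, -0.0, 1.363]
ft_force: [-0.5, -0.1, 0.1]
width: 0.0005
gripper_force: 0.0
```

>>> jog_arm([
  [255,0,0,0.002,0],
  [255,0,0,0.002,0],
  [255,0,0,0.002,0],
  [255,0,0,0,0],
])

```text
time: 4.4
position: [0.526, 0.0462, 0.0555]
orientation: [3.142, -0.0, 1.363]
ft_force: [0.4, -0.2, 0.0]
width: 0.0003
gripper_force: 0.0
```

>>> jog_arm([
  [255,0,0,0.002,0],
  [255,0,0,0.002,0],
  [255,0,0,0,0],
])

```text
time: 4.78
position: [0.526, 0.0463, 0.0518]
orientation: [3.141, -0.0, 1.363]
ft_force: [-1.2, -1.2, 3.4]
width: 0.0008
gripper_force: 2.2
```

>>> jog_arm([
  [255,0,0,0.002,0],
  [255,0,0,0.001,0],
  [255,0,0,0.001,0],
  [255,0,0,0,0],
])

```text
time: 5.28
position: [0.5261, 0.0462, 0.0478]
orientation: [3.141, -0.0, 1.363]
ft_force: [-2.0, -0.5, 6.1]
width: 0.0007
gripper_force: 3.0
```

>>> jog_arm([
  [255,0,0,0.001,0],
  [255,0,0,0.001,0],
  [255,0,0,0,0],
])

```text
time: 5.65
position: [0.5261, 0.0462, 0.0472]
orientation: [3.141, -0.0, 1.363]
ft_force: [-5.3, -0.3, 12.9]
width: 0.0005
gripper_force: 5.9
```

>>> jog_arm([
  [255,0,0,0.001,0],
  [255,0,0,0.001,0],
  [255,0,0,0,0],
])

```text
time: 6.02
position: [0.5261, 0.0462, 0.0471]
orientation: [3.141, -0.0, 1.364]
ft_force: [-7.5, 0.3, 19.4]
width: 0.0004
gripper_force: 10.1
```

>>> jog_arm([
  [255,0,0,0.0015,0],
  [255,0,0,0.0015,0],
  [255,-0.003,0,0,0],
  [255,-0.004,0,0,0],
  [255,-0.004,0,0,0],
  [255,-0.004,0,0,0],
  [255,-0.004,0,0,0],
  [255,0,0,0,0],
])

```text
time: 7.02
position: [0.5271, 0.0351, 0.0471]
orientation: [3.131, -0.018, 1.364]
ft_force: [-1.8, 16.8, 23.2]
width: 0.0004
gripper_force: 11.6
```

>>> jog_arm([
  [255,-0.004,0,0,0],
  [255,-0.004,0,0,0],
  [255,-0.004,0,0,0],
  [255,-0.004,0,0,0],
  [255,-0.004,0,0,0],
  [255,0,0,0,0],
])

```text
time: 7.78
position: [0.5242, 0.0159, 0.0472]
orientation: [3.129, -0.019, 1.365]
ft_force: [1.7, 19.7, 22.6]
width: 0.0006
gripper_force: 13.9
```

```bash
python3 - <<'E'
from h import *
snap('side','s2',(205,150,280,240),7)
s=manip.sense();print(s['position'],s['ft_force'],s['moment'])
E
```

```text
[0.5241353  0.01588355 0.04709629] [ 1.83427344 20.01720327 21.58789595] [ 3.68171967 -0.20641913  0.1723922 ]
```

View pics/s2.png

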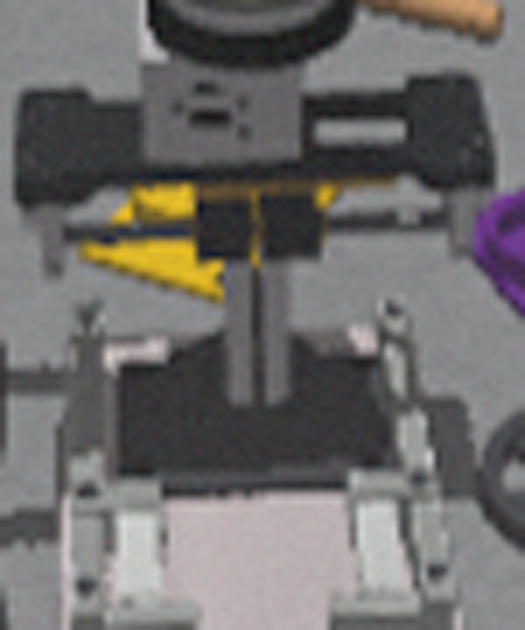

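The casting is down flat with its front edge just at the gate (row about 490). I'll keep going with a little more pressure.

>>> jog_arm([
  [255,-0.003,0,0.001,0],
  [255,-0.004,0,0.001,0],
  [255,-0.004,0,0.001,0],
  [255,-0.004,0,0,0],
  [255,-0.004,0,0,0],
  [255,0,0,0,0],
])

```text
time: 8.57
position: [0.5214, 0.0026, 0.047]
orientation: [3.128, -0.03, 1.366]
ft_force: [-1.8, 33.2, 34.0]
width: 0.0003
gripper_force: 20.4
```

>>> jog_arm([
  [255,-0.004,0,0,0],
  [255,-0.004,0,0,0],
  [255,-0.004,0,0,0],
  [255,-0.004,0,0,0],
  [255,0,0,0,0],
])

```text
time: 9.2
position: [0.5182, -0.013, 0.047]
orientation: [3.128, -0.029, 1.366]
ft_force: [-0.6, 33.0, 35.9]
width: 0.0006
gripper_force: 22.5
```

>>> jog_arm([
  [255,-0.004,0,0,0],
  [255,-0.004,0,0,0],
  [255,-0.004,0,0,0],
  [255,-0.004,0,0,0],
  [255,0,0,0,0],
])

```text
time: 9.82
position: [0.5149, -0.0286, 0.047]
orientation: [3.128, -0.03, 1.366]
ft_force: [-1.2, 33.3, 35.5]
width: 0.0005
gripper_force: 23.0
```

>>> jog_arm([
  [255,-0.004,0,0,0],
  [255,-0.004,0,0,0],
  [255,-0.004,0,0,0],
  [255,0,0,0,0],
])

```text
time: 10.32
position: [0.5125, -0.0403, 0.047]
orientation: [3.128, -0.03, 1.366]
ft_force: [-1.2, 35.2, 36.9]
width: 0.0007
gripper_force: 23.4
```

```bash
python3 - <<'E'
from h import *
snap('side','s3',(205,150,280,240),7)
s=manip.sense();print(s['position'],s['ft_force'],s['moment'])
E
```

```text
[ 0.51247632 -0.04030563  0.04701982] [-0.57562625 33.90630045 38.39784727] [6.6890893  0.24180589 0.38479723]
```

View pics/s3.png

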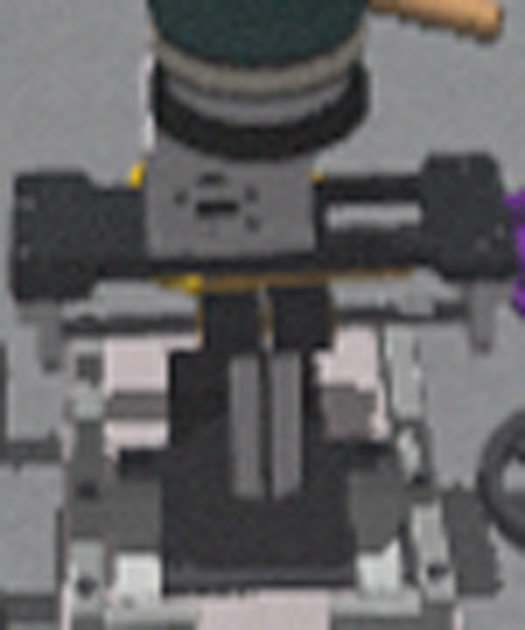

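The casting is under the leaves, its front edge (row about 588) close to the stops (row about 600). I'll go on gently until it stops.

>>> jog_arm([
  [255,-0.003,0,0,0],
  [255,-0.003,0,0,0],
  [255,-0.003,0,0,0],
  [255,0,0,0,0],
])

```text
time: 10.88
position: [0.5114, -0.0457, 0.0471]
orientation: [3.128, -0.037, 1.366]
ft_force: [0.9, 42.4, 36.2]
width: 0.0004
gripper_force: 24.3
```

>>> jog_arm([
  [255,-0.003,0,0,0],
  [255,-0.003,0,0,0],
  [255,0,0,0,0],
])

```text
time: 11.25
position: [0.5102, -0.0513, 0.0472]
orientation: [3.128, -0.037, 1.367]
ft_force: [1.5, 43.2, 37.8]
width: 0.0008
gripper_force: 26.9
```

>>> jog_arm([
  [255,-0.003,0,0,0],
  [255,-0.003,0,0,0],
  [255,0,0,0,0],
])

```text
time: 11.62
position: [0.5088, -0.0589, 0.047]
orientation: [3.128, -0.033, 1.367]
ft_force: [0.4, 40.4, 37.9]
width: 0.0008
gripper_force: 29.7
```

>>> jog_arm([
  [255,-0.003,0,0,0],
  [255,0,0,0,0],
])

```text
time: 11.88
position: [0.5082, -0.0615, 0.047]
orientation: [3.128, -0.034, 1.367]
ft_force: [0.5, 40.3, 37.3]
width: 0.0002
gripper_force: 29.9
```

>>> jog_arm([
  [255,-0.003,0,0,0],
  [255,0,0,0,0],
])

```text
time: 12.12
position: [0.5078, -0.0637, 0.047]
orientation: [3.128, -0.036, 1.367]
ft_force: [0.7, 43.8, 38.5]
width: 0.0006
gripper_force: 30.3
```

>>> jog_arm([
  [255,-0.003,0,0,0],
  [255,0,0,0,0],
])

```text
time: 12.38
position: [0.5077, -0.0639, 0.047]
orientation: [3.128, -0.041, 1.367]
ft_force: [2.6, 49.8, 38.4]
width: 0.0002
gripper_force: 31.2
```

```bash
python3 - <<'E'
from h import *
snap('side','s4',(205,150,280,240),7)
E
```

```text
(no output)
```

View pics/s4.png

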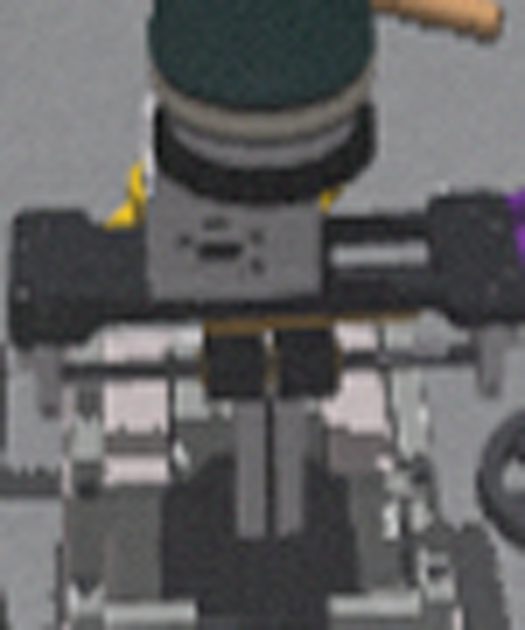

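It stopped at about y = -0.064, as predicted for home, with the force rising. I'll give it one more firm nudge, then ease off push and pressure together.

>>> jog_arm([
  [255,-0.003,0,0,0],
  [255,0,0,0,0],
  [255,0,0,0,0],
])

```text
time: 12.8
position: [0.5077, -0.0641, 0.0471]
orientation: [3.127, -0.047, 1.368]
ft_force: [4.4, 56.9, 38.0]
width: 0.0005
gripper_force: 32.2
```

>>> jog_arm([
  [255,0.001,0,-0.001,0],
  [255,0.002,0,-0.001,0],
  [255,0.002,0,-0.001,0],
  [255,0.002,0,-0.001,0],
  [255,0.001,0,-0.001,0],
  [255,0.001,0,-0.001,0],
  [255,0,0,0,0],
])

```text
time: 13.68
position: [0.5077, -0.0636, 0.0473]
orientation: [3.129, -0.03, 1.367]
ft_force: [11.9, 34.5, 11.4]
width: -0.0
gripper_force: 18.8
```

>>> jog_arm([
  [255,0.002,0,0,0],
  [255,0.002,0,0,0],
  [255,0.002,0,0,0],
  [255,0.001,0,-0.0005,0],
  [255,0.001,0,-0.0005,0],
  [255,0,0,0,0],
])

```text
time: 14.42
position: [0.5077, -0.063, 0.0473]
orientation: [3.129, -0.015, 1.365]
ft_force: [8.0, 17.0, 6.1]
width: 0.0005
gripper_force: 13.1
```

>>> jog_arm([
  [255,0.002,0,0,0],
  [255,0.002,0,0,0],
  [255,0.001,0,-0.0005,0],
  [255,0.001,0,-0.0005,0],
  [255,0,0,0,0],
])

```text
time: 15.05
position: [0.5066, -0.0624, 0.0473]
orientation: [3.133, -0.003, 1.364]
ft_force: [4.8, 2.9, 5.4]
width: 0.0006
gripper_force: 3.5
```

>>> jog_arm([
  [255,0.0005,0,-0.001,0],
  [255,0.001,0,-0.001,0],
  [255,0.002,0,-0.001,0],
  [255,0.003,0,-0.001,0],
  [255,0.003,0,0,0],
  [255,0,0,0,0],
])

```text
time: 15.8
position: [0.5042, -0.0538, 0.049]
orientation: [-3.14, 0.0, 1.364]
ft_force: [-0.3, 0.7, 0.5]
width: 0.0006
gripper_force: 0.0
```

>>> jog_arm([
  [255,0,0,-0.005,0],
  [255,0,0,-0.01,0],
  [255,0,0,-0.02,0],
  [255,0,0,-0.04,0],
  [255,0,0,-0.05,0],
  [255,0,0,-0.05,0],
  [255,0.05,-0.03,0,0],
  [255,0.05,-0.03,0,0],
  [255,0.05,-0.03,0,0],
  [255,0.05,-0.03,0,0],
  [255,0.05,-0.03,0,0],
  [255,0.05,-0.03,0,0],
  [255,0,0,0,0],
  [255,0,0,0,0],
])

```text
time: 17.55
position: [0.3906, 0.2762, 0.2251]
orientation: [3.141, 0.0, 1.364]
ft_force: [0.4, -1.1, -0.3]
width: 0.0006
gripper_force: 0.0
```

```bash
python3 - <<'E'
from h import *
snap('side','s5',(200,180,285,260),4)
snap('top','t5',(238,170,320,235),5)
a=cv2.imread('pics/s5.png');b=cv2.imread('pics/t5.png');
c=np.zeros((max(a.shape[0],b.shape[0]),a.shape[1]+b.shape[1],3),np.uint8);c[:a.shape[0],:a.shape[1]]=a;c[:b.shape[0],a.shape[1]:]=b
cv2.imwrite('pics/both.png',c)
print(manip.sense()['position'])
E
```

```text
[0.39109661 0.27534806 0.22484464]
```

View pics/both.png

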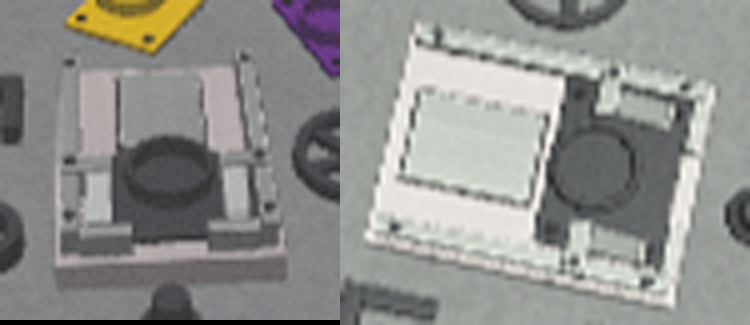

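The casting is under both leaves, the sprung plate is up behind it, and nothing beside the fixture has moved. I'll check the front edge against the stops once, closely.

```bash
python3 - <<'E'
import cv2
from h import *
o=(288,178)
a=cv2.imread('pics/t5_full.png')[178:235,268:318];cv2.imwrite('pics/z.png',cv2.resize(a,None,fx=10,fy=10,interpolation=cv2.INTER_CUBIC))
# model overlay numbers: fixture axes, gate from bed end
y=np.radians(-101.9);d=np.array([np.cos(y),np.sin(y)]);l=np.array([-d[1],d[0]])
def T(U,V,z): return ray('top',238+(U+.5)/5-.5,170+(V+.5)/5-.5,z)[:2]
print('rear edge - lifter front edge (mm)',[round(1e3*float((T(a,v,.033)-T(b,v,.033))@d),1) for a,b,v in((219,210,113),(204,193,200))])
c0=ray('top',258.2,197.2,.057)[:2];c1=T(253,169.5,.049);print('collar travel',(c1-c0)@d*1e3,(c1-c0)@l*1e3)
E
```

```text
rear edge - lifter front edge (mm) [5.8, 7.0]
collar travel 98.36933472292172 1.7660608726661013
```

View pics/z.png

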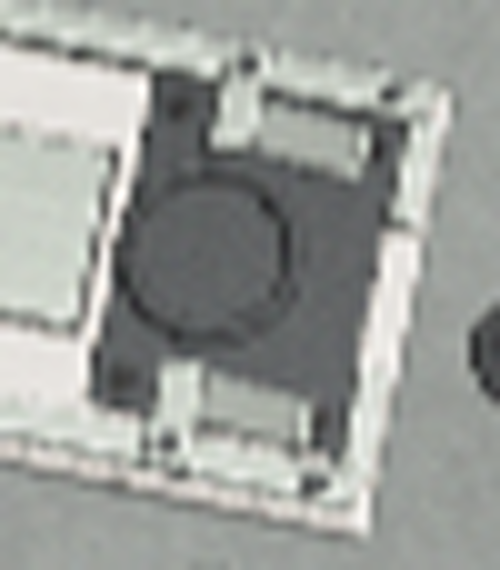

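The plate's front edge meets both stops (near (405,170) and (345,430)) with no light gap, and the measured travel of 98 mm matches the expected 99 mm or so.

```bash
python3 -c "
from rig import manip
print(manip.finish_job())"
```

```text
the job is handed in; nothing more can be done
None
```

The casting is home against both end stops under the two leaf springs, the sprung plate is up behind it, the hand is clear, and the job is handed in at about 18 s.

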